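# Try, free and hold open the centrifuge lid

### The arm

A 6-joint arm with a two-finger parallel gripper is mounted at the origin on the work surface. World frame = base frame: x ahead of the robot, y to its left, z up, the work surface at z = 0. Lengths are in m, angles in rad, forces in N, time in s.
With the tool pointing down it reaches from about 0.425 to 1.125 m from the base axis. Payload 14.9 kg.
Tool frame: the origin (TCP) lies on the centre line of the jaws, within the pads' length; the fingertips stand 14 mm ahead of it and the grasp point (between the pads) lies 5 mm behind it; z points along the fingers, y is the line along which they close (so a half turn about z gives the same grasp; the last joint's range is limited). The gripper opens to 91 mm and grips with 3 to 60 N. Pads are 32 mm wide; open, the fingers measure 118 mm over their backs; the gripper's body (76 mm by 178 mm) begins 60 mm behind the grasp point.
Start: joints at [-1.239, 0.379, 1.734, -0, 1.028, -0.033], TCP at [0.25, -0.654, 0.228] pointing down, gripper open.
Joint ranges: [-2.77, 2.77], [-0.74, 2.19], [0, 2.66], [-1.06, 4.2], [0.31, 2.87], [-3.08, 3.08]. Speed limits (rad/s): [1.89, 1.89, 2.39, 3.14, 3.14, 3.14].

### API

Orientations are given as a unit quaternion [w, x, y, z].
In Python, from bench import sensors, vision, ctrl gives the robot as it stands. The module is installed in compiled form; this text tells all that it offers.
- The arm moves only by the tool carry_out, never from a script. Its argument "increments" is a list of rows, each an object of numbers: "tx", "ty", "tz": the shift along the tool's x, y, z in mm; "wx", "wy", "wz": the turn, a rotation vector about the tool's x, y, z in rad; "grip": the opening, from 0 (shut) to 1 (fully open). A call has 1 to 20 rows; each row is the pose to reach, as a shift and turn from the pose commanded when the call began, along the tool's axes at that moment; what a row does not reach only later rows make up. A row lasts 1/10 s, in which the tool goes at most 50 mm and 8.59 degrees, less where a joint would pass 70% of its speed; a pose out of reach is approached as far as the arm can. A call with a gripper value outside its range is refused whole. The fingers move at their own pace and stop on an object; the grip force is fixed at half the most. Time passes only in rows, so rows that repeat a pose let the fingers close. It gives the time, the measured TCP pose, the force, the opening and the grip force at its end, in the units of the state.
- sensors.sense(): the state, without advancing time (a new reading comes with each control period).
- vision.get_image(name): name is "scene" or "top" or "wrist"; returns the picture (384x512x3 uint8, blue, green, red); there is no depth.
- vision.get_calibration(name): a dict with "fx", "fy", "cx", "cy" (pixels), "dist_coeffs" ([k1, k2, p1, p2, k3] as OpenCV has them; the pictures are not rectified), "rvec" (rotation vector, rad) and "tvec" (3), from world to camera coordinates, as OpenCV has them; the wrist camera has in their place "tool_from_camera" (4x4, takes a point from camera to tool coordinates, whose origin is the TCP and whose axes are the flange's). Camera axes: x right, y down, z forward; pixel columns grow to the right and rows downward; lengths in m; the calibration is good to about 2 mm. A picture is of the moment at which its call begins: read the wrist's pose just before it. get_calibration takes no time and is no camera call.
- ctrl.sign_off(): hands the job in; it is judged then, once.
The state is a dict: "time_s": time; "qpos": joint angles; "joint_velocities": joint speeds; "tau": joint torques, N m; "eef_pos": TCP position; "ee_rot": TCP orientation; "wrist_force": force on the tool from outside, world axes, zero at the start; "torque": the same for the moment, N m; "grip_width": finger opening in m; "gripper_force": force on a finger pad.
Only numpy, scipy, OpenCV 4.12 (cv2) and the standard library are available. Lean on these libraries where they do the work, as an engineer would, in place of code of your own. Each camera call takes 0.05 s, during which the arm holds its last target. There are 200 camera calls.

### The job

My hands are full of tubes for the small centrifuge, so please open it for me: try the lid first with a firm but not violent tug upwards on its handle, and if the catch holds it, push the release slide next to the handle all the way over towards the handle and try again. Raise the lid right up to its stop and finish still holding it there, because it falls shut when let go. Leave everything else on the bench where it stands.

Things in the scene. Friction and masses are not known exactly. Their poses are not given: they have to be found in the camera images.
- centrifuge: white bench microcentrifuge, 280 deep (x) x 220 wide (y), fixed. Origin: centre of its underside, on the bench; x points from its front (raked control panel, towards the robot) to its back, y to its left, z up. Its flat deck is 105 above the bench; a strip of deck (x -95 to -45) lies free in front of the lid. Only the lid handle and the release slide need touching.
- lid: grey lid with round window, 152 deep x 172 wide x 18 thick, 0.25 to 0.5 kg, top 127 above the bench. Origin: on its hinge line along y, at machine (115, 0, 137). Free, it lifts with 1 to 3 N at the handle; caught, it gives some 2 mm there (0.01 rad), then stands firm: 8 N upwards tells. The catch bolt is hidden inside; the release, pushed fully over, draws it back for good.
- lid_handle (a point): middle of the black round grip bar of the lid's loop handle: bar 10 thick, 72 long, along the machine's y. Shut: at machine (-80, 0, 142), 37 above the deck and 37 in front of the lid, so fingers straddle it from above, closing along the machine's x. It swings about the hinge, 195 away; wide open it is at machine (22, 0, 309), where fingers pointing down still clear the lid.
- lid_hinge (a joint): angle of the lid, rad: 0 shut, 1.05 (60 degrees) at its stop. Nothing but a hand keeps it up: let go, it falls shut.
- release_knob (a point): centre of the black thumb knob of the release slide, on the deck to the right of the lid handle. The knob is 18 (x) x 10 (y) x 14 high, its top 16 above the deck, on a low flange 26 x 18. At home at machine (-72, -85, 114). It slides along the machine's +y, towards the handle.
- release (a joint): travel of the release slide, m: 0 at home, 0.014 fully over, against its stop. It takes 2 to 4 N and stays where it is left.
- tube_rack: white rack of small tubes, 165 x 70 x 48, beside the machine's left; leave it. Origin: centre of its underside, long side along x.
- reagent_bottle: bottle, 68 across, 135 tall, beside the machine's right; leave it. Origin: centre of its underside.
- petri_dishes: stack of three clear culture dishes, 89 across, 41 tall, beside the machine's left; leave it. Origin: centre of its underside.
- pipette: hand pipette lying in front of the machine, about 280 long, 25 high; leave it. Origin: under its middle, tip to its +x.
- slide_box: flat slide box, 89 x 154 x 40, to the right; leave it. Origin: centre of its underside.
- tip_box: pipette tip box with clear cover, 90 x 127 x 73, to the right; leave it. Origin: centre of its underside.

How it is judged:
On the way:
1. the lid is tugged by its handle with the release still at home: it either lifts or pulls on its catch (value of joint release below 0.003 m and contact force between the fingers and lid above 0.5 N and (value of joint lid_hinge above 0.03 rad or contact force between lid and centrifuge above 1 N)), for 0.05 s.
At the end, for the whole second after the job is handed in: the lid stands at its stop (more than 0.95 rad of 1.05), still, held up by the fingers; the release is untouched at home (under 3 mm) or fully over (over 11.5 mm); every bystander is within 20 mm of its place (value of joint lid_hinge above 0.95 rad and contact force between the fingers and lid above 0.5 N and velocity of joint lid_hinge between -0.05 and 0.05 rad/s and (value of joint release below 0.003 m or value of joint release above 0.0115 m) and distance of each of tube_rack, reagent_bottle, petri_dishes, pipette, slide_box, tip_box from where it was at the start of the episode below 0.02 m); the arm keeps its last pose, push and grip.
It fails at once if the caught lid is wrenched: more than 60 N on its catch (contact force between lid and centrifuge above 60 N).
It fails at once if a bystander is moved more than 20 mm (distance of any of tube_rack, reagent_bottle, petri_dishes, pipette, slide_box, tip_box from where it was at the start of the episode above 0.02 m).
It also fails if it takes over 56 s, if anything falls off the work surface, if the arm or the gripper's body presses on something with over 40 N, if the wrist force passes 120 N, or if a joint passes its speed limit or range.

## Working session

There is one attempt and no reset: what is moved stays moved. The work goes in short steps, Python scripts to look and compute and a tool call to move; the robot and the scene stay as the last step left them, time stands still between calls to the robot, and variables do not carry over. Pictures are saved under pics/ and viewed, at most 10 in all, crops included, and the job is handed in when it is done.

Besides the shell and the picture viewer there is one more tool, called after "Request:" as a command line: name --argument value ..., lists and objects as JSON in quotes. carry_out: Moves the arm, as the interface text tells. Its arguments: {"type":"object","properties":{"increments":{"type":"array","items":{"type":"object","properties":{"tx":{"type":"number"},"ty":{"type":"number"},"tz":{"type":"number"},"wx":{"type":"number"},"wy":{"type":"number"},"wz":{"type":"number"},"grip":{"type":"number"}}}}},"required":["increments"]}

```bash
mkdir -p pics; python3 - <<'E'
from bench import sensors, vision
import cv2,numpy as np
s=sensors.sense();print(s)
for n in("scene","top","wrist"):
    im=vision.get_image(n);cv2.imwrite(f"pics/{n}0.png",im);print(n,vision.get_calibration(n))
E
```

```text
{'time_s': 0.0, 'qpos': array([-1.23931550e+00,  3.79381463e-01,  1.73481159e+00, -1.28981148e-05,
        1.02847628e+00, -3.32549322e-02]), 'joint_velocities': array([-9.13794164e-04, -3.71337304e-05, -8.65135584e-04,  1.44545766e-03,
        2.01822694e-03, -5.59611408e-04]), 'tau': array([ 1.23351121e-03, -7.63724828e+01, -4.34372592e+01,  6.51015923e-02,
        4.23271058e-02, -1.09579776e-04]), 'eef_pos': array([ 0.24958534, -0.6535728 ,  0.22729193]), 'ee_rot': array([-5.31544383e-04,  9.83416267e-01,  1.81361945e-01, -8.54367393e-05]), 'wrist_force': array([-0.70283757, -0.02008618, -0.73291675]), 'torque': array([-0.00597504, -0.02559539,  0.03162098]), 'gripper_force': 0.0, 'grip_width': 0.09132938947204257}
scene {'fx': 365.97433638106844, 'fy': 365.97433638106844, 'cx': 247.73508588549652, 'cy': 193.03020005272035, 'dist_coeffs': array([0.01308717, 0.        , 0.        , 0.        , 0.        ]), 'rvec': array([ 2.17618835,  1.58764686, -0.40126903]), 'tvec': array([-0.107937  , -0.44635692,  1.53901029])}
top {'fx': 458.9310243645556, 'fy': 458.9310243645556, 'cx': 253.21208578033628, 'cy': 180.58630915699604, 'dist_coeffs': array([-0.02468562,  0.        ,  0.        ,  0.        ,  0.        ]), 'rvec': array([ 2.17007592, -2.10459322,  0.19135842]), 'tvec': array([-0.06840127,  0.58677894,  1.55173432])}
wrist {'fx': 295.18443944060664, 'fy': 295.18443944060664, 'cx': 253.34309506952405, 'cy': 191.1684394951387, 'dist_coeffs': array([-0.00636027,  0.        ,  0.        ,  0.        ,  0.        ]), 'tool_from_camera': array([[ 4.65693878e-04, -9.69373452e-01, -2.45590908e-01,
         6.81610386e-02],
       [ 9.99999738e-01,  5.87521139e-04, -4.22791051e-04,
         1.95356667e-05],
       [ 5.54132270e-04, -2.45590646e-01,  9.69373472e-01,
        -1.55826507e-01],
       [ 0.00000000e+00,  0.00000000e+00,  0.00000000e+00,
         1.00000000e+00]])}
```

View pics/top0.png

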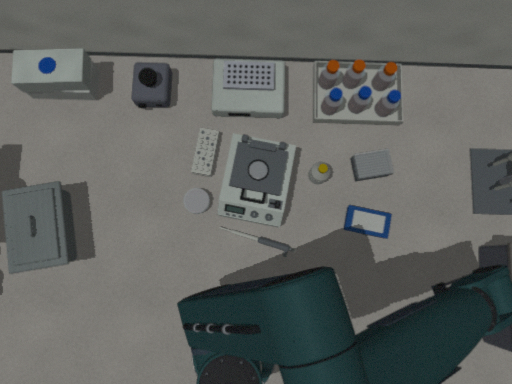

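View pics/scene0.png

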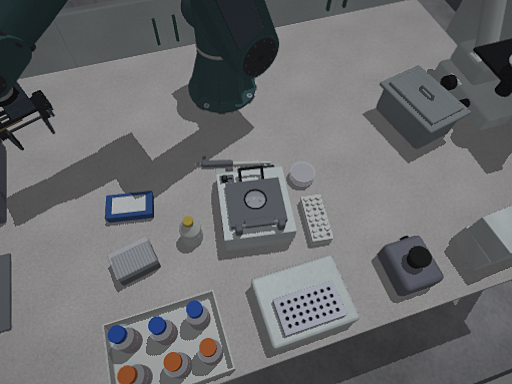

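The top view shows the centrifuge around (258,180) with its front facing down at the pipette (255,238). The scene view shows it at (255,205), with the handle at about (250,173). I'll enlarge both.

```bash
python3 - <<'E'
import cv2,numpy as np
a=cv2.imread("pics/top0.png")[125:235,205:310];b=cv2.imread("pics/scene0.png")[150:260,195:300]
f=lambda i:cv2.convertScaleAbs(cv2.resize(i,(400,420),interpolation=cv2.INTER_CUBIC),alpha=1.2)
cv2.imwrite("pics/crop0.png",np.hstack([f(a),f(b)]))
E
cat > h.py <<'E'
import numpy as np,cv2
from bench import vision
def ray(n,uv):
    c=vision.get_calibration(n);K=np.array([[c['fx'],0,c['cx']],[0,c['fy'],c['cy']],[0,0,1]])
    R=cv2.Rodrigues(c['rvec'])[0]
    p=cv2.undistortPoints(np.array([[uv]],float),K,c['dist_coeffs'])[0,0]
    return -R.T@c['tvec'],R.T@np.array([*p,1])
def plane(n,uv,z):
    o,d=ray(n,uv);return o+d*(z-o[2])/d[2]
def proj(n,P):
    c=vision.get_calibration(n);K=np.array([[c['fx'],0,c['cx']],[0,c['fy'],c['cy']],[0,0,1]])
    return cv2.projectPoints(np.array(P,float),c['rvec'],c['tvec'],K,c['dist_coeffs'])[0][:,0]
E
```

```text
(no output)
```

View pics/crop0.png

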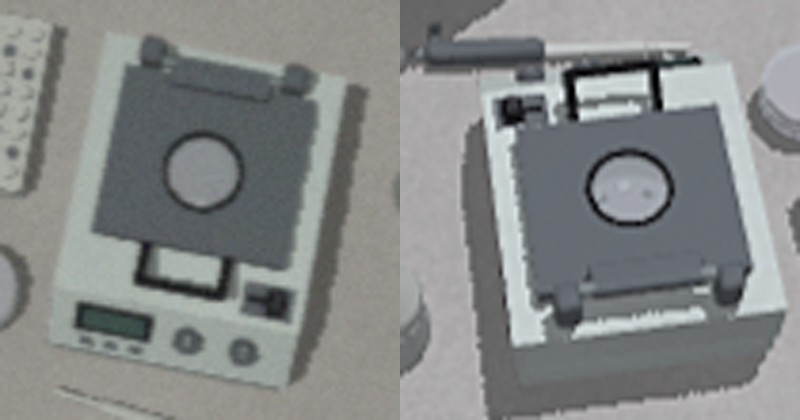

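The left crop (top) shows the lid corners, the handle bar from (137,281) to (226,294), and the knob near (268,300). The right crop (scene) shows the bar from (566,72) to (660,66) and the knob at (512,108).

```bash
python3 - <<'E'
from h import *
T=lambda u,v:(205+u/3.81-.37,125+v/3.818-.37)
S=lambda u,v:(195+(u-400)/3.81-.37,150+v/3.818-.37)
h1,h2=plane("top",T(137,281),.142),plane("top",T(226,294),.142)
print("bar",h1,h2,np.linalg.norm(h1-h2))
g1,g2=plane("scene",S(566,72),.142),plane("scene",S(660,66),.142)
print("bar scene",g1,g2,np.linalg.norm(g1-g2))
print("knob",plane("top",T(268,300),.121),plane("scene",S(512,106),.121))
L=[plane("top",T(*p),.127)[:2] for p in[(130,65),(318,98),(290,268),(95,235)]]
print(L)
D=[plane("top",T(*p),.105)[:2] for p in[(110,35),(347,78)]]
# rigid fit: machine coords of features
M=np.array([[115-2,86],[113,-86],[-43,-86],[-43,86],[-80,31],[-80,-31],[-72,-85],[140,110],[140,-110]])/1e3
W=np.array(L+[h1[:2],h2[:2],plane("top",T(268,300),.121)[:2]]+D)
m,w=M.mean(0),W.mean(0);A=(M-m).T@(W-w)
yaw=np.arctan2(A[0,1]-A[1,0],A[0,0]+A[1,1]);R=np.array([[np.cos(yaw),-np.sin(yaw)],[np.sin(yaw),np.cos(yaw)]])
o=w-R@m;print("yaw",yaw,"o",o);print(np.round((W-o)@R*1e3-M*1e3,1))
for p in[(-80,0),(-72,-85)]:print(o+R@np.array(p)/1e3)
E
```

```text
bar [ 0.51319639 -0.01027111  0.142     ] [ 0.50438346 -0.0868113   0.142     ] 0.07704588357335475
bar scene [ 0.49972192 -0.08214357  0.142     ] [ 0.51782364 -0.0048456   0.142     ] 0.07938921735633515
knob [ 0.50290083 -0.12408277  0.121     ] [ 0.50546767 -0.13194963  0.121     ]
[array([0.70688359, 0.00278024]), array([ 0.68243103, -0.16401225]), array([ 0.53062761, -0.14223188]), array([0.5541999 , 0.02787233])]
yaw -0.16218237250299086 o [ 0.58549938 -0.06130613]
[[-3.6 -3.2]
 [-0.8  0.3]
 [ 1.9 -2.7]
 [-2.3 -3. ]
 [ 0.4  7.7]
 [ 4.1 -7.3]
 [ 0.6  9.7]
 [-1.3 -2.6]
 [ 0.9  1. ]]
[ 0.5065492  -0.04838834]
[ 0.50071907 -0.13356469]
```

Request:
carry_out --increments '[{"tx":0,"ty":0,"tz":-50},{"tx":457,"ty":-473,"tz":-73,"wz":-1.046},{"tx":457,"ty":-473,"tz":-73,"wz":-1.046},{"tx":457,"ty":-473,"tz":-73,"wz":-1.046},{"tx":457,"ty":-473,"tz":-73,"wz":-1.046},{"tx":457,"ty":-473,"tz":-73,"wz":-1.046},{"tx":457,"ty":-473,"tz":-73,"wz":-1.046},{"tx":457,"ty":-473,"tz":-73,"wz":-1.046},{"tx":457,"ty":-473,"tz":-73,"wz":-1.046},{"tx":457,"ty":-473,"tz":-73,"wz":-1.046},{"tx":457,"ty":-473,"tz":-73,"wz":-1.046},{"tx":457,"ty":-473,"tz":-73,"wz":-1.046},{"tx":457,"ty":-473,"tz":-73,"wz":-1.046},{"tx":457,"ty":-473,"tz":-73,"wz":-1.046},{"tx":457,"ty":-473,"tz":-73,"wz":-1.046},{"tx":457,"ty":-473,"tz":-73,"wz":-1.046},{"tx":457,"ty":-473,"tz":-73,"wz":-1.046},{"tx":457,"ty":-473,"tz":-73,"wz":-1.046},{"tx":457,"ty":-473,"tz":-73,"wz":-1.046}]'

```text
schema error: expected keys tx, ty, tz, wx, wy, wz, grip
```

```bash
cat >> h.py <<'E'
from scipy.spatial.transform import Rotation as Ro
def wray(s,uv):
    c=vision.get_calibration("wrist");K=np.array([[c['fx'],0,c['cx']],[0,c['fy'],c['cy']],[0,0,1]])
    p=cv2.undistortPoints(np.array([[uv]],float),K,c['dist_coeffs'])[0,0]
    q=s['ee_rot'];R=Ro.from_quat([q[1],q[2],q[3],q[0]]).as_matrix();X=c['tool_from_camera']
    return s['eef_pos']+R@X[:3,3],R@X[:3,:3]@np.array([*p,1])
def wplane(s,uv,z):
    o,d=wray(s,uv);return o+d*(z-o[2])/d[2]
E
python3 - <<'E'
from h import *
from bench import sensors
import pickle
s=sensors.sense();im=vision.get_image("wrist");cv2.imwrite("pics/w1.png",im);pickle.dump(s,open("s1.pkl","wb"))
print(s['time_s'],s['eef_pos'],s['ee_rot'],s['qpos'],s['wrist_force'])
E
```

```text
0.15 [ 0.2496465  -0.65366681  0.22743928] [-4.14338689e-04  9.83410612e-01  1.81392922e-01 -6.13942248e-05] [-1.23928118e+00  3.79297944e-01  1.73463203e+00  1.96469050e-06
  1.02850040e+00 -3.32912707e-02] [-0.58224239 -0.06092584 -0.14429807]
```

View pics/w1.png

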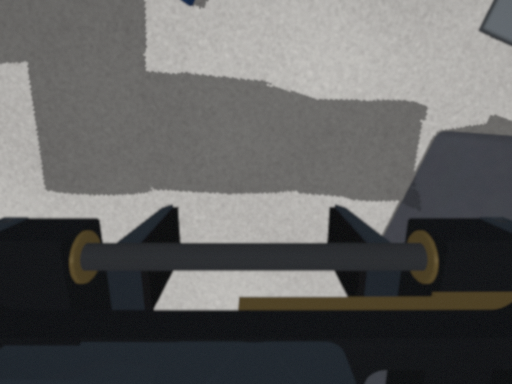

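The move was refused because every row needs all seven keys, so this picture shows only bare bench. It also shows that the fingers hide rows below about 200, so I'll look from the knob's right side.

Request:
carry_out --increments '[{"tx":0,"ty":0,"tz":-50,"wx":0,"wy":0,"wz":0,"grip":1},{"tx":398,"ty":-354,"tz":-73,"wx":0,"wy":0,"wz":-1.046,"grip":1},{"tx":398,"ty":-354,"tz":-73,"wx":0,"wy":0,"wz":-1.046,"grip":1},{"tx":398,"ty":-354,"tz":-73,"wx":0,"wy":0,"wz":-1.046,"grip":1},{"tx":398,"ty":-354,"tz":-73,"wx":0,"wy":0,"wz":-1.046,"grip":1},{"tx":398,"ty":-354,"tz":-73,"wx":0,"wy":0,"wz":-1.046,"grip":1},{"tx":398,"ty":-354,"tz":-73,"wx":0,"wy":0,"wz":-1.046,"grip":1},{"tx":398,"ty":-354,"tz":-73,"wx":0,"wy":0,"wz":-1.046,"grip":1},{"tx":398,"ty":-354,"tz":-73,"wx":0,"wy":0,"wz":-1.046,"grip":1},{"tx":398,"ty":-354,"tz":-73,"wx":0,"wy":0,"wz":-1.046,"grip":1},{"tx":398,"ty":-354,"tz":-73,"wx":0,"wy":0,"wz":-1.046,"grip":1},{"tx":398,"ty":-354,"tz":-73,"wx":0,"wy":0,"wz":-1.046,"grip":1},{"tx":398,"ty":-354,"tz":-73,"wx":0,"wy":0,"wz":-1.046,"grip":1},{"tx":398,"ty":-354,"tz":-73,"wx":0,"wy":0,"wz":-1.046,"grip":1},{"tx":398,"ty":-354,"tz":-73,"wx":0,"wy":0,"wz":-1.046,"grip":1},{"tx":398,"ty":-354,"tz":-73,"wx":0,"wy":0,"wz":-1.046,"grip":1},{"tx":398,"ty":-354,"tz":-73,"wx":0,"wy":0,"wz":-1.046,"grip":1}]'

```text
time_s: 1.9
eef_pos: [0.4949, -0.182, 0.3009]
ee_rot: [-0.0, 0.762, 0.648, -0.0]
wrist_force: [0.8, -0.6, 0.3]
grip_width: 0.0908
gripper_force: 0.0
```

```bash
tail -3 h.py; cat > snap.py <<'E'
from h import *
from bench import sensors
import pickle,sys
s=sensors.sense();im=vision.get_image("wrist");cv2.imwrite(f"pics/{sys.argv[1]}.png",im);pickle.dump(s,open(f"{sys.argv[1]}.pkl","wb"))
print(s['time_s'],s['eef_pos'],s['ee_rot'],s['qpos'],s['wrist_force'])
E
python3 snap.py w2
```

```text
return s['eef_pos']+R@X[:3,3],R@X[:3,:3]@np.array([*p,1])
def wplane(s,uv,z):
    o,d=wray(s,uv);return o+d*(z-o[2])/d[2]
1.9 [ 0.49487011 -0.18204719  0.30085782] [-7.30825351e-05  7.61783955e-01  6.47831149e-01 -6.04834615e-05] [-3.96686068e-01  1.60494134e-02  2.03014425e+00 -4.69745307e-05
  1.09558406e+00 -2.35336071e-01] [ 0.76300311 -0.60616137  0.30404488]
```

View pics/w2.png

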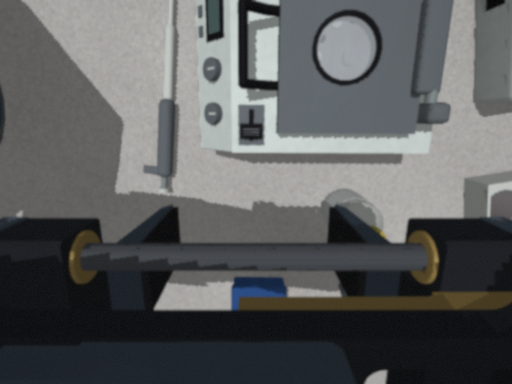

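The wrist view shows the grip bar as a vertical dark strip at x≈242 (its right end at y≈88). The knob is at about (251,131), and the front deck edge is at x≈205–235.

```bash
python3 - <<'E'
from h import *
import pickle
s=pickle.load(open("w2.pkl","rb"));im=cv2.imread("pics/w2.png");g=cv2.cvtColor(im,cv2.COLOR_BGR2GRAY)
for y in range(4,150,6):print(y,g[y,226:276:2])
lines={}
pts=[]
for y in range(12,80,4):
    x=np.arange(230,256);m=g[y,230:256]<70
    if m.any():pts.append((x[m].mean(),y))
P=np.array([wplane(s,p,.142) for p in pts])
v=np.polyfit(P[:,1],P[:,0],1);print("bar x=",v,"angle",np.arctan(-v[0]) )
print(P[0],P[-1]); print("end",wplane(s,(243,88),.142))
print("knob",wplane(s,(251,131),.121))
print("lid right edge",wplane(s,(280,135),.127),wplane(s,(414,135),.127))
E
```

```text
4 [182 184 200 205 205 187  89  24  30  22  19  18  11  16  18  16  20  27
  36  58  85 110 128 138 155]
10 [182 182 198 204 203 184  87  23  28  24  23  63  61  41  20  12  14  14
  11  12  18  16  17  17  16]
16 [181 181 195 202 201 194 109  24  26  22  51 160 205 207 206 204 203 201
 199 194 181 172 157 140 111]
22 [183 185 198 206 205 200 111  24  27  22  48 140 138 124 122 120 120 119
 119 121 121 119 121 120 121]
28 [182 185 199 207 207 203 111  22  26  21  32  93 119 120 121 120 125 125
 135 150 155 180 189 189 200]
34 [180 183 197 205 206 200 111  22  28  22  31  95 120 123 125 170 205 206
 205 205 204 206 205 206 205]
40 [183 184 197 206 207 202 112  24  27  24  32  93 122 122 123 162 205 207
 204 206 206 207 207 207 206]
46 [183 183 195 207 208 203 117  24  28  21  30  95 121 121 131 193 208 207
 208 205 206 207 207 207 207]
52 [181 181 197 212 212 205 118  27  27  24  31  95 120 121 127 171 207 208
 208 208 208 208 207 207 206]
58 [182 181 193 211 211 204 119  25  26  22  32  94 120 122 124 168 206 207
 207 206 205 207 206 207 207]
64 [182 186 195 211 210 203 117  28  27  
[... 1167 characters left out ...]
 38  58  63  62  64  68  68  68  58  35
  69 162 208 209 210 209 203]
136 [183 184 186 204 208 207 166  68  31  33  34  32  34  29  32  31  35  25
  73 159 209 211 213 211 211]
142 [183 184 184 201 208 207 168 108 106 105 105 103 100 101 104 103 103 105
 111 172 210 211 211 212 212]
148 [186 186 186 205 211 209 209 209 208 208 210 209 209 209 209 208 208 211
 209 210 211 212 210 210 211]
bar x= [0.16219048 0.51331825] angle -0.16079033048098618
[ 0.51044591 -0.0169214   0.142     ] [ 0.50122688 -0.073715    0.142     ]
end [ 0.49930433 -0.08496319  0.142     ]
knob [ 0.50004534 -0.12930922  0.121     ]
lid right edge [ 0.53091082 -0.13840273  0.127     ] [ 0.67662078 -0.16192902  0.127     ]
```

Request:
carry_out --increments '[{"tx":50,"ty":-4,"tz":0,"wx":0,"wy":0,"wz":0,"grip":0.35},{"tx":100,"ty":-8,"tz":30,"wx":0,"wy":0,"wz":0,"grip":0.35},{"tx":133,"ty":-11,"tz":65,"wx":0,"wy":0,"wz":0,"grip":0.35},{"tx":133,"ty":-11,"tz":100,"wx":0,"wy":0,"wz":0,"grip":0.35},{"tx":133,"ty":-11,"tz":110,"wx":0,"wy":0,"wz":0,"grip":0.35},{"tx":133,"ty":-11,"tz":110,"wx":0,"wy":0,"wz":0,"grip":0.35},{"tx":133,"ty":-11,"tz":110,"wx":0,"wy":0,"wz":0,"grip":0.35}]'

```text
time_s: 2.65
eef_pos: [0.5064, -0.0491, 0.1924]
ee_rot: [0.001, 0.762, 0.648, 0.0]
wrist_force: [0.9, -0.4, 0.2]
grip_width: 0.0382
gripper_force: 0.0
```

```bash
python3 snap.py w3
```

```text
2.65 [ 0.50643756 -0.04912554  0.1923815 ] [5.30427545e-04 7.61711725e-01 6.47915696e-01 4.66438456e-04] [-1.42506830e-01  1.26495933e-01  2.13662771e+00 -3.94765955e-06
  8.77056331e-01  1.86017940e-02] [ 0.86951885 -0.39852     0.21079007]
```

View pics/w3.png

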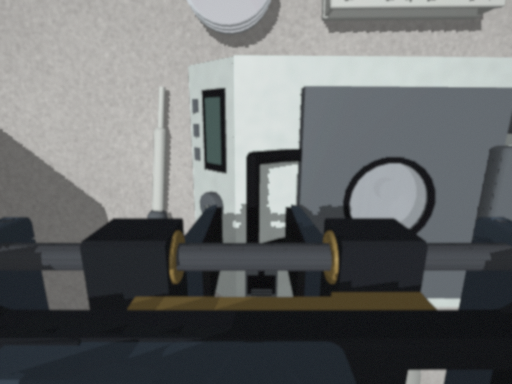

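The bar at x≈253 lies centred between the fingertips (x≈222 and 288), so I'll descend and close.

Request:
carry_out --increments '[{"tx":0,"ty":0,"tz":20,"wx":0,"wy":0,"wz":0,"grip":0.35},{"tx":0,"ty":0,"tz":40,"wx":0,"wy":0,"wz":0,"grip":0.35},{"tx":0,"ty":0,"tz":55,"wx":0,"wy":0,"wz":0,"grip":0.35},{"tx":0,"ty":0,"tz":55,"wx":0,"wy":0,"wz":0,"grip":0.35},{"tx":0,"ty":0,"tz":55,"wx":0,"wy":0,"wz":0,"grip":0},{"tx":0,"ty":0,"tz":55,"wx":0,"wy":0,"wz":0,"grip":0},{"tx":0,"ty":0,"tz":55,"wx":0,"wy":0,"wz":0,"grip":0},{"tx":0,"ty":0,"tz":55,"wx":0,"wy":0,"wz":0,"grip":0},{"tx":0,"ty":0,"tz":55,"wx":0,"wy":0,"wz":0,"grip":0},{"tx":0,"ty":0,"tz":55,"wx":0,"wy":0,"wz":0,"grip":0}]'

```text
time_s: 3.7
eef_pos: [0.506, -0.0483, 0.1369]
ee_rot: [0.0, 0.761, 0.648, 0.0]
wrist_force: [-2.7, -1.6, 8.4]
grip_width: 0.0094
gripper_force: 30.0
```

Request:
carry_out --increments '[{"tx":0,"ty":0,"tz":-1,"wx":0,"wy":0,"wz":0,"grip":0},{"tx":0,"ty":0,"tz":-2,"wx":0,"wy":0,"wz":0,"grip":0},{"tx":0,"ty":0,"tz":-2,"wx":0,"wy":0,"wz":0,"grip":0}]'

```text
time_s: 4.0
eef_pos: [0.506, -0.0483, 0.1383]
ee_rot: [0.0, 0.761, 0.648, 0.0]
wrist_force: [3.1, -2.0, -1.6]
grip_width: 0.0092
gripper_force: 30.0
```

Request:
carry_out --increments '[{"tx":0,"ty":0,"tz":-1,"wx":0,"wy":0,"wz":0,"grip":0},{"tx":0,"ty":0,"tz":-2,"wx":0,"wy":0,"wz":0,"grip":0},{"tx":0,"ty":0,"tz":-2,"wx":0,"wy":0,"wz":0,"grip":0}]'

```text
time_s: 4.3
eef_pos: [0.506, -0.0483, 0.1402]
ee_rot: [0.0, 0.761, 0.648, 0.0]
wrist_force: [4.3, -2.9, -1.2]
grip_width: 0.0091
gripper_force: 30.0
```

Request:
carry_out --increments '[{"tx":0,"ty":0,"tz":-1,"wx":0,"wy":0,"wz":0,"grip":0},{"tx":0,"ty":0,"tz":-2,"wx":0,"wy":0,"wz":0,"grip":0},{"tx":0,"ty":0,"tz":-2,"wx":0,"wy":0,"wz":0,"grip":0}]'

```text
time_s: 4.6
eef_pos: [0.5061, -0.0483, 0.1422]
ee_rot: [0.0, 0.761, 0.648, 0.0]
wrist_force: [4.9, -2.4, -1.4]
grip_width: 0.0091
gripper_force: 30.0
```

Lifted 5 mm at only about 1.4 N, so the lid seems free. I'll keep going gently to confirm.

Request:
carry_out --increments '[{"tx":0,"ty":0,"tz":-2,"wx":0,"wy":0,"wz":0,"grip":0},{"tx":0,"ty":0,"tz":-4,"wx":0,"wy":0,"wz":0,"grip":0},{"tx":0,"ty":0,"tz":-5,"wx":0,"wy":0,"wz":0,"grip":0},{"tx":0,"ty":0,"tz":-5,"wx":0,"wy":0,"wz":0,"grip":0}]'

```text
time_s: 5.0
eef_pos: [0.5064, -0.0484, 0.1474]
ee_rot: [0.001, 0.761, 0.648, 0.001]
wrist_force: [6.9, -3.4, -3.6]
grip_width: 0.0095
gripper_force: 30.0
```

```bash
python3 - <<'E'
import numpy as np
d=.0256;f=lambda t:np.array([115-195.06*np.cos(t+d),137+195.06*np.sin(t+d)])
t0=np.arcsin((153-137)/195.06)-d;a=f(t0);print(t0)
for t in np.linspace(t0,1.05,20):print(round(t,3),np.round(f(t)-a,1))
E
```

```text
0.056518305137891245
0.057 [0. 0.]
0.109 [ 1.1 10.1]
0.161 [ 2.7 20.2]
0.213 [ 4.9 30.2]
0.266 [ 7.6 40. ]
0.318 [10.7 49.7]
0.37 [14.4 59.2]
0.423 [18.6 68.5]
0.475 [23.3 77.6]
0.527 [28.4 86.4]
0.579 [34.  94.9]
0.632 [ 40.  103.2]
0.684 [ 46.4 111.1]
0.736 [ 53.3 118.6]
0.789 [ 60.5 125.8]
0.841 [ 68.1 132.6]
0.893 [ 76. 139.]
0.945 [ 84.3 145. ]
0.998 [ 92.9 150.5]
1.05 [101.7 155.6]
```

```bash
python3 - <<'E'
from h import *
im=vision.get_image("scene");a=im[140:250,185:305]
w=vision.get_image("wrist")[60:330,130:400]
f=lambda i:cv2.resize(i,(400,400),interpolation=cv2.INTER_CUBIC)
cv2.imwrite("pics/c4.png",np.hstack([f(a),f(w)]))
E
```

```text
(no output)
```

View pics/c4.png

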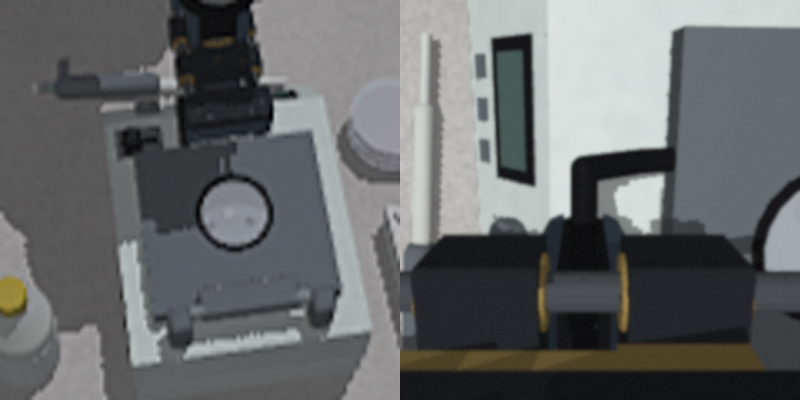

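The wrist crop shows the bar still between the pads. A slip under a 30 N grip would read far more than 3.6 N, so the lid is free. I'll follow the hinge arc.

Request:
carry_out --increments '[{"tx":0,"ty":0.5,"tz":-5,"wx":0,"wy":0,"wz":0,"grip":0},{"tx":0,"ty":1,"tz":-10,"wx":0,"wy":0,"wz":0,"grip":0},{"tx":0,"ty":2,"tz":-15,"wx":0,"wy":0,"wz":0,"grip":0},{"tx":0,"ty":2.7,"tz":-20,"wx":0,"wy":0,"wz":0,"grip":0},{"tx":0,"ty":2.7,"tz":-20,"wx":0,"wy":0,"wz":0,"grip":0}]'

```text
time_s: 5.6
eef_pos: [0.5092, -0.0488, 0.1677]
ee_rot: [0.001, 0.761, 0.648, 0.001]
wrist_force: [6.6, -2.9, -3.8]
grip_width: 0.0094
gripper_force: 30.0
```

```bash
python3 - <<'E'
from h import *
a=vision.get_image("scene")[140:250,185:305]
w=vision.get_image("wrist")[60:330,130:400]
f=lambda i:cv2.resize(i,(400,400),interpolation=cv2.INTER_CUBIC)
cv2.imwrite("pics/c5.png",np.hstack([f(a),f(w)]))
E
```

```text
(no output)
```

View pics/c5.png

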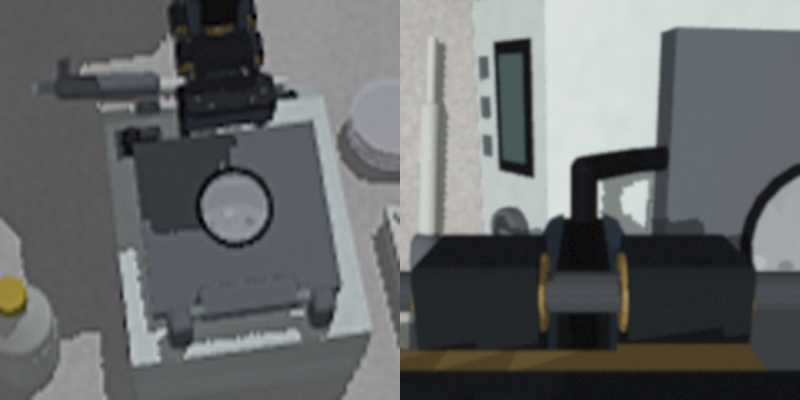

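The lid is visibly rising with the handle (its front edge has shifted and the shadow has changed). I'll continue the arc to near the stop.

Request:
carry_out --increments '[{"tx":0,"ty":1.5,"tz":-5,"wx":0,"wy":0,"wz":0,"grip":0},{"tx":0,"ty":3,"tz":-10,"wx":0,"wy":0,"wz":0,"grip":0},{"tx":0,"ty":5.5,"tz":-20,"wx":0,"wy":0,"wz":0,"grip":0},{"tx":0,"ty":8.8,"tz":-29.6,"wx":0,"wy":0,"wz":0,"grip":0},{"tx":0,"ty":12.5,"tz":-39,"wx":0,"wy":0,"wz":0,"grip":0},{"tx":0,"ty":16.7,"tz":-48.3,"wx":0,"wy":0,"wz":0,"grip":0},{"tx":0,"ty":21.4,"tz":-57.4,"wx":0,"wy":0,"wz":0,"grip":0},{"tx":0,"ty":26.5,"tz":-66.2,"wx":0,"wy":0,"wz":0,"grip":0},{"tx":0,"ty":32,"tz":-74.7,"wx":0,"wy":0,"wz":0,"grip":0},{"tx":0,"ty":38,"tz":-83,"wx":0,"wy":0,"wz":0,"grip":0},{"tx":0,"ty":44.5,"tz":-91,"wx":0,"wy":0,"wz":0,"grip":0},{"tx":0,"ty":51.4,"tz":-98.4,"wx":0,"wy":0,"wz":0,"grip":0},{"tx":0,"ty":58.6,"tz":-105.6,"wx":0,"wy":0,"wz":0,"grip":0},{"tx":0,"ty":58.6,"tz":-105.6,"wx":0,"wy":0,"wz":0,"grip":0}]'

```text
time_s: 7.1
eef_pos: [0.5659, -0.0582, 0.2743]
ee_rot: [-0.001, 0.761, 0.648, -0.001]
wrist_force: [-17.7, -2.4, 13.7]
grip_width: 0.0091
gripper_force: 30.0
```

Request:
carry_out --increments '[{"tx":0,"ty":-1,"tz":-1,"wx":0,"wy":0,"wz":0,"grip":0},{"tx":0,"ty":2.2,"tz":-4.4,"wx":0,"wy":0,"wz":0,"grip":0},{"tx":0,"ty":6,"tz":-7.8,"wx":0,"wy":0,"wz":0,"grip":0},{"tx":0,"ty":10,"tz":-11,"wx":0,"wy":0,"wz":0,"grip":0},{"tx":0,"ty":14,"tz":-14.2,"wx":0,"wy":0,"wz":0,"grip":0},{"tx":0,"ty":22.3,"tz":-20.2,"wx":0,"wy":0,"wz":0,"grip":0},{"tx":0,"ty":22.3,"tz":-20.2,"wx":0,"wy":0,"wz":0,"grip":0}]'

```text
time_s: 7.8
eef_pos: [0.5887, -0.0619, 0.2938]
ee_rot: [0.0, 0.761, 0.648, -0.0]
wrist_force: [-5.5, -3.4, 4.3]
grip_width: 0.0093
gripper_force: 30.0
```

Forces have dropped. Now the last part, to just short of the stop and then gently onto it.

Request:
carry_out --increments '[{"tx":0,"ty":4,"tz":-2.8,"wx":0,"wy":0,"wz":0,"grip":0},{"tx":0,"ty":8.3,"tz":-5.6,"wx":0,"wy":0,"wz":0,"grip":0},{"tx":0,"ty":11,"tz":-7.2,"wx":0,"wy":0,"wz":0,"grip":0},{"tx":0,"ty":14,"tz":-8.9,"wx":0,"wy":0,"wz":0,"grip":0},{"tx":0,"ty":14,"tz":-8.9,"wx":0,"wy":0,"wz":0,"grip":0}]'

```text
time_s: 8.3
eef_pos: [0.602, -0.0641, 0.3026]
ee_rot: [-0.0, 0.761, 0.648, -0.0]
wrist_force: [-6.2, -3.9, 5.5]
grip_width: 0.009
gripper_force: 30.0
```

Request:
carry_out --increments '[{"tx":0,"ty":1.7,"tz":-1,"wx":0,"wy":0,"wz":0,"grip":0},{"tx":0,"ty":3.5,"tz":-2,"wx":0,"wy":0,"wz":0,"grip":0},{"tx":0,"ty":3.5,"tz":-2,"wx":0,"wy":0,"wz":0,"grip":0},{"tx":0,"ty":3.5,"tz":-2,"wx":0,"wy":0,"wz":0,"grip":0}]'

```text
time_s: 8.7
eef_pos: [0.6052, -0.0646, 0.3043]
ee_rot: [-0.0, 0.761, 0.648, -0.0]
wrist_force: [-4.8, -3.8, 4.2]
grip_width: 0.0091
gripper_force: 30.0
```

```bash
python3 - <<'E'
from h import *
a=vision.get_image("scene")[110:270,150:340]
w=vision.get_image("top")[110:260,150:330]
f=lambda i:cv2.resize(i,(400,340),interpolation=cv2.INTER_CUBIC)
cv2.imwrite("pics/c6.png",np.hstack([f(a),f(w)]))
E
```

```text
(no output)
```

View pics/c6.png

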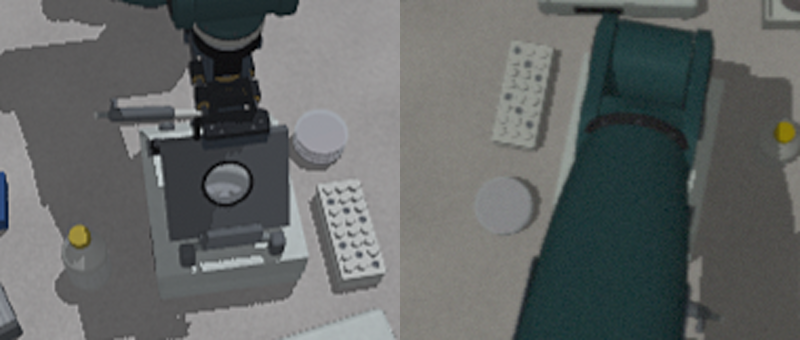

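The lid stands steeply open in the scene view, with the fingers at its top edge and the neighbouring objects undisturbed. One more small push to feel the stop.

Request:
carry_out --increments '[{"tx":0,"ty":1.5,"tz":-1,"wx":0,"wy":0,"wz":0,"grip":0},{"tx":0,"ty":2.5,"tz":-1.5,"wx":0,"wy":0,"wz":0,"grip":0},{"tx":0,"ty":2.5,"tz":-1.5,"wx":0,"wy":0,"wz":0,"grip":0},{"tx":0,"ty":2.5,"tz":-1.5,"wx":0,"wy":0,"wz":0,"grip":0},{"tx":0,"ty":2.5,"tz":-1.5,"wx":0,"wy":0,"wz":0,"grip":0}]'

```text
time_s: 9.3
eef_pos: [0.607, -0.0649, 0.3054]
ee_rot: [-0.001, 0.761, 0.648, -0.001]
wrist_force: [-7.9, -4.3, 3.9]
grip_width: 0.0092
gripper_force: 30.0
```

```bash
python3 -c "
from bench import ctrl,sensors
print(sensors.sense()['joint_velocities'].round(3));print(ctrl.sign_off())"
```

```text
[-0.     0.001  0.001 -0.    -0.001  0.002]
the job is handed in; nothing more can be done
None
```

The lid was not caught and lifted on the first tug, so I left the release slide alone; the lid is now up at its stop by my estimate (about 1.05 rad), the gripper is still holding it there, nothing else was touched, and the job is handed in (no verdict was shown).

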